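# Put the go-backs back on display

### The arm

A 7-joint arm with a two-finger parallel gripper is mounted at the origin on a cart in front of the work surface, level with it; the furniture and walls round the work are solid. World frame = base frame: x ahead of the robot, y to its left, z up, the work surface at z = 0. Lengths are in m, angles in rad, forces in N, time in s.
With the tool pointing down it reaches from about 0.425 to 0.925 m from the base axis. Payload 6.8 kg.
Tool frame: the origin (TCP) lies on the front face of the gripper's body, between the roots of the fingers; the fingertips stand 73 mm ahead of it and the grasp point (between the pads) lies 54 mm ahead of it (env.nose_length is the distance from the TCP to the fingertips, in m); z points along the fingers, y is the line along which they close (so a half turn about z gives the same grasp; the last joint's range is limited). The gripper opens to 85 mm and grips with 20 to 120 N. Pads are 22 mm wide; open, the fingers measure 114 mm over their backs; the gripper's body (76 mm by 85 mm) begins 54 mm behind the grasp point. The pads swing forward as they close: fully open they stand 13 mm farther back than shut.
Start: joints at [-1.316, 0.477, 0.022, 1.555, -0.011, 1.109, -0.083], TCP at [0.24, 0.631, 0.304] pointing down, gripper open.
Joint ranges: [-2.96, 2.96], [-0.34, 2.1], [-1.41, 1.46], [0.24, 2.44], [-1.37, 4.51], [0.17, 1.92], [-2.96, 2.96]. Speed limits (rad/s): [2.39, 2.39, 3.14, 3.14, 3.14, 3.14, 3.14].

### API

Orientations are given as a unit quaternion [w, x, y, z].
In Python, from cell import env, kin, camera, calibration, job gives the robot as it stands. The module is installed in compiled form; this text tells all that it offers. Calls block until the motion is done:
- env.reach(position, orientation): joint-space move of the TCP to a pose.
- env.movel(position, velocity=0.15, rot=None, stop_force=None): straight line of the TCP; rot=None keeps the orientation; velocity is the mean speed in m/s. With stop_force (N) it stops when the force on the tool has changed by that much, and returns True; else False.
- env.goto_joints(angles): joint-space move.
- env.grip(opening, f_grip=None): finger opening in m; f_grip is the grip in N (None keeps the last); returns when the fingers have stopped.
- env.dwell(seconds).
- kin.inverse_kinematics(position, orientation): joint angles nearest the present ones, or None.
- env.get_state(): the state.
- camera(name): name is "side" or "top" or "wrist"; returns (picture, depth): 384x512x3 uint8, blue, green, red; 384x512 float32, m along the optical axis (not along the pixel's ray), 0 where there is no reading.
- calibration(name): a dict with "fx", "fy", "cx", "cy" (pixels), "k1" (the pictures are not rectified: a ray, as slopes to the right and down, at radius r is drawn at 1 + k1 r^2 times it, then the intrinsics apply), "rvec" (rotation vector, rad) and "tvec" (3), from world to camera coordinates, as OpenCV has them. Camera axes: x right, y down, z forward; pixel columns grow to the right and rows downward; lengths in m; the calibration is good to about 2 mm. A picture is of the moment at which its call begins: read the wrist's pose just before it. calibration takes no time and is no camera call; for the wrist camera it gives the pose at the moment of the call.
A pose or a line that the arm cannot do raises env.PlanningError and nothing moves.
- job.job_done(): hands the job in; it is judged then, once.
The state is a dict: "time": time; "qpos": joint angles; "joint_velocities": joint speeds; "joint_torque": joint torques, N m; "tcp_pos": TCP position; "orientation": TCP orientation; "force": force on the tool from outside, world axes, zero at the start; "torque": the same for the moment, N m; "opening": finger opening in m; "gripper_force": force on a finger pad.
Only numpy, scipy, OpenCV 4.12 (cv2) and the standard library are available. Lean on these libraries where they do the work, as an engineer would, in place of code of your own. Each camera call takes 0.05 s, during which the arm holds its last target. There are 200 camera calls.

### The job

Customers have left a jar, a pop tin, a carton and a chocolate bar on the right of the counter. Put each back in the display holder made for its kind: the jar and the tin standing in the empty front wells of their own blocks, the carton standing in its pocket, the bar lying flat between the corner rails of the raised stand. Set things down rather than dropping them, and leave the jar and the tin that are already on display standing in their wells.

Things in the scene. Friction and masses are not known exactly. Their poses are not given: they have to be found in the camera images.
- jar: Sprinkle jar to be put back: round, 45 mm diameter body, 96 mm tall with a 43 mm screw lid (top 20 mm); it stands outside the holders. (Behind the work, at x 0.59 m and more, y -0.10 to 0.05 m, stands a 0.34 m tall dispenser: carry straight across in front of it, do not swing out in an arc.) Origin: centre of its underside, z up.
- tin: Pop tin to be put back: plain round tin, 67 mm across the body (70 mm at the rim), 102 mm tall, standing outside the holders. (A tall chest stands behind the holders, at x 0.63 m and more, y 0.10 to 0.55 m.) Origin: centre of its underside, z up.
- carton: Upright sweet carton with flat sides: 55 mm along its own x, 63 mm along its own y, 102 mm tall. Origin: centre of its underside, z up.
- bar: Wrapped chocolate bar lying flat on the table at the right: 52 mm along own x, 150 mm along own y (long), 12 mm thick. Origin: centre of its underside, z up.
- stock_jar: Jar already on display, same shape as the jar to be put back, standing in the rear well of the jar block. Leave it there. Origin: centre of its underside.
- stock_tin: Pop tin already on display, same shape as the tin to be put back, standing in the rear well of the tin block. Leave it there. Origin: centre of its underside.
- jar_block_front (a point): Centre of the floor of the empty front well of the jar block: a wooden block 150 mm (x) by 80 mm (y), 30 mm tall, with two round wells of 60 mm diameter, 22 mm deep (floor 8 mm above the table), 68 mm apart along x. Fixed; axes are the holder's: x away from the robot, z up. Blank price ticket on its front (-x) face. Rear well (stocked) at x +68 mm.
- tin_block_front (a point): Centre of the floor of the empty front well of the tin block: a wooden block 190 mm (x) by 98 mm (y), 30 mm tall, with two round wells of 84 mm diameter, 22 mm deep (floor 8 mm above the table), 91 mm apart along x. Fixed; axes are the holder's: x away from the robot, z up. Blank price ticket on its front (-x) face. Rear well (stocked) at x +91 mm.
- carton_pocket_in (a point): Centre of the inner floor of the carton pocket: an empty open-topped wooden box 84 mm (x) by 91 mm (y), 40 mm tall, walls 7 mm, inside 70 mm (x) by 77 mm (y), floor 7 mm above the table. Fixed; axes are the holder's: x away from the robot, z up. Blank price ticket on its front (-x) face. The carton's 63 mm side goes along y (either way round).
- bar_stand_top (a point): Top centre of the empty bar stand: wooden plinth 180 (x) by 80 mm (y), top 70 mm above the table, corner rails 13 mm higher: inside 166 (x) by 66 mm (y); full-width end walls, side rails only 36 mm long at each corner, the long sides open between them for fingers. Fixed; axes are the holder's: x away from the robot, z up. Blank price ticket on its front (-x) face. Bar's long side goes along x.

How it is judged:
At the end, for the whole second after the job is handed in: Jar and tin stand in the front wells of their blocks (within 11, 12 mm), carton in its pocket (15 mm), bar flat on the stand between the rails (14 mm, 0.14 rad); all seated within 5 mm, upright within 0.08 rad, released, at rest; stock jar and tin upright in their rear wells (12 mm) (horizontal distance between jar and jar_block_front below 0.011 m and z of jar in the frame of jar_block_front between -0.005 and 0.006 m and angle between each of jar, tin, carton, bar, stock_jar, stock_tin's own z axis and vertical below 0.08 rad and linear speed of each of jar, tin, carton, bar below 0.02 m/s and contact force between each of jar, tin, carton, bar and the fingers below 0.05 N and horizontal distance between tin and tin_block_front below 0.012 m and z of tin in the frame of tin_block_front between -0.005 and 0.006 m and horizontal distance between carton and carton_pocket_in below 0.015 m and z of carton in the frame of carton_pocket_in between -0.005 and 0.006 m and horizontal distance between bar and bar_stand_top below 0.014 m and z of bar in the frame of bar_stand_top between -0.005 and 0.006 m and angle between the y axis of bar and the x axis of bar_stand_top, either way round below 0.14 rad and x of stock_jar in the frame of jar_block_front between 0.056 and 0.08 m and y of stock_jar in the frame of jar_block_front between -0.012 and 0.012 m and x of stock_tin in the frame of tin_block_front between 0.079 and 0.103 m and y of stock_tin in the frame of tin_block_front between -0.012 and 0.012 m); the robot touches nothing.
It fails at once if one of the four goods is dropped (falling free faster than 0.7 m/s, a drop of over 25 mm) ((linear speed of jar above 0.7 m/s and contact force between jar and the fingers below 0.05 N) or (linear speed of tin above 0.7 m/s and contact force between tin and the fingers below 0.05 N) or (linear speed of carton above 0.7 m/s and contact force between carton and the fingers below 0.05 N) or (linear speed of bar above 0.7 m/s and contact force between bar and the fingers below 0.05 N)).
It fails at once if the stock jar or stock tin is taken out of its well or knocked over (distance of any of stock_jar, stock_tin from where it was at the start of the episode above 0.03 m or angle between any of stock_jar, stock_tin's own z axis and vertical above 0.4 rad).
It also fails if it takes over 128 s, if anything falls off the work surface, if the arm or the gripper's body presses on something with over 40 N, if the wrist force passes 120 N, or if a joint passes its speed limit or range.

## Working session

There is one attempt and no reset: what is moved stays moved. The work goes in short steps, each a Python script; the robot and the scene stay as the last script left them, time stands still between calls to the robot, and variables do not carry over. Pictures are saved under pics/ and viewed, at most 14 in all, crops included, and the job is handed in when it is done.

```bash
mkdir -p pics; ls; cat > h.py <<'E'
import numpy as np, cv2
from cell import env, kin, camera, calibration, job
def cloud(name):
    c=calibration(name); im,d=camera(name)
    K=np.array([[c['fx'],0,c['cx']],[0,c['fy'],c['cy']],[0,0,1.]])
    v,u=np.mgrid[0:384,0:512].astype(float)
    p=cv2.undistortPoints(np.stack([u,v],-1).reshape(-1,1,2),K,np.array([c['k1'],0,0,0,0.])).reshape(384,512,2)
    R=cv2.Rodrigues(np.array(c['rvec'],float))[0]; t=np.array(c['tvec'],float).ravel()
    P=np.dstack([p[...,0]*d,p[...,1]*d,d])
    W=(P-t)@R
    W[d==0]=np.nan
    return im,d,W,(p,R,t)
E
python3 - <<'E'
from h import *
s=env.get_state(); print(s['tcp_pos'],s['orientation'],s['time'],env.nose_length)
a=[]
for n in('top','side','wrist'):
    im,d,W,(p,R,t)=cloud(n); cv2.imwrite(f'pics/{n}0.png',im); np.savez(f'{n}0.npz',im=im,W=W,R=R,t=t,p=p,d=d)
    print(n,-R.T@t,(R.T@[0,0,1]))
    a.append(im)
cv2.imwrite('pics/ts.png',cv2.resize(np.vstack([np.hstack(a[:2]),np.hstack([a[2],a[2]*0])]),(800,600)))
E
```

```text
pics
[0.23939226 0.63061042 0.30290414] [-9.11923894e-05  1.80398153e-01  9.83593214e-01 -9.42518145e-04] 0.0 0.0726
top [0.38806147 0.00773376 1.58106724] [ 0.08452989  0.01089558 -0.99636137]
side [ 0.25885608 -0.960558    0.83452141] [ 0.19617991  0.77430276 -0.60163832]
wrist [0.16135251 0.66059973 0.37293407] [ 0.29649354 -0.11400054 -0.94820644]
```

View pics/top0.png

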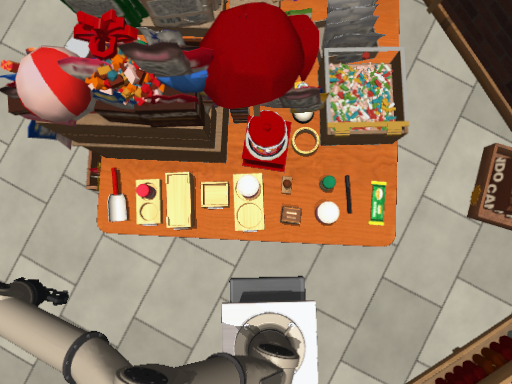

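View pics/side0.png

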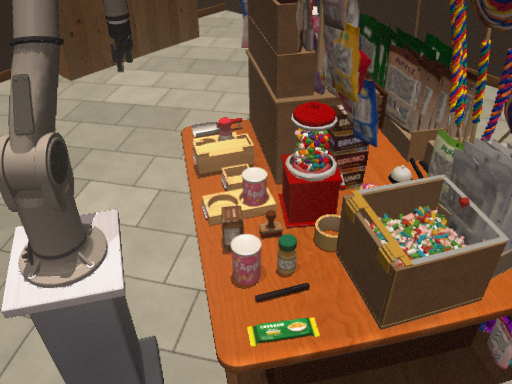

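The top view shows, from left to right: a spatula (117,200), the jar block (148,203) with its stock jar, the bar stand (178,200), the carton pocket (215,195) and the tin block (249,203) with the stock tin at (247,186). Further right are a brown object that may be the carton (291,215), a stamp (286,185), the jar with a green lid (328,183), the tin (327,212), a pen (348,194) and the bar (377,202). The side view agrees.

```bash
python3 - <<'E'
from h import *
z=np.load('top0.npz'); im,W,d=z['im'],z['W'],z['d']
s=np.load('side0.npz')
a=cv2.resize(im[160:245,100:400],None,fx=2.66,fy=2.66,interpolation=cv2.INTER_CUBIC)
b=cv2.resize(s['im'][110:350,180:350],None,fx=1.5,fy=1.5,interpolation=cv2.INTER_CUBIC)
o=np.zeros((a.shape[0]+b.shape[0],800,3),np.uint8);o[:a.shape[0],:a.shape[1]]=a;o[a.shape[0]:,:b.shape[1]]=b
cv2.imwrite('pics/crop.png',o)
# height blobs in top view
Z=W[...,2]; roi=np.zeros(Z.shape,bool); roi[162:240,100:398]=1
for zn,(lo,hi) in {'2+':(.006,.02),'30':(.024,.034),'40':(.035,.047),'70':(.06,.078),'83':(.079,.09),'96-115':(.09,.125)}.items():
    m=(roi&(Z>lo)&(Z<hi)&(W[...,0]<.58)).astype(np.uint8)
    n,l,st,c=cv2.connectedComponentsWithStats(m)
    for i in range(1,n):
        if st[i,4]>40:
            q=W[l==i]; r=cv2.minAreaRect(q[:,:2].astype(np.float32))
            print(zn,st[i],'med',np.median(q,0).round(4),'mar',np.round(r[0],4),np.round(r[1],4),round(r[2],1))
E
```

```text
2+ [345 175   8  39 167] med [ 0.5105 -0.2833  0.0137] mar [ 0.5075 -0.2852] [0.0239 0.1304] 87.9
2+ [203 184  23  21 283] med [0.52   0.1726 0.0091] mar [0.5196 0.173 ] [0.0755 0.0684] 89.0
2+ [369 186  17  35 427] med [ 0.4738 -0.3809  0.0119] mar [ 0.4741 -0.3817] [0.0472 0.1201] 82.1
2+ [109 194  17  29 168] med [0.4984 0.5194 0.0109] mar [0.481  0.5073] [0.0954 0.0536] 0.7
2+ [140 203  17  18 169] med [0.4652 0.4035 0.0103] mar [0.4661 0.3999] [0.0575 0.0563] 46.5
2+ [237 203  25  25 386] med [0.4447 0.0546 0.0099] mar [0.4453 0.0556] [0.0816 0.0815] 88.6
2+ [120 206   7  17  43] med [0.4629 0.4832 0.009 ] mar [0.4596 0.487 ] [0.0547 0.0236] 0.8
30 [233 175  32  56 508] med [0.4858 0.0505 0.03  ] mar [0.4868 0.0562] [0.1868 0.0978] 0.9
30 [281 176  11  18  83] med [ 0.5355 -0.0718  0.0272] mar [ 0.5445 -0.0731] [0.0327 0.0568] 81.3
30 [137 179  24  46 441] med [0.4948 0.3856 0.0296] mar [0.4994 0.3946] [0.1531 0.0787] 0.1
40 [112 179   6  16  54] med [0.5571 0.5061 0.0395] mar [0.5527 0.5065] [0.0508 0.0153] 5.3
40 [201 181  28  27 180] med [0.5162 0.1698 0.0397] mar [0.5171 0.1695] [0.0854 0.0909] 0.7
70 [ 166  176   26   51 1145] med [0.4978 0.2848 0.07  ] mar [0.4956 0.2854] [0.083 0.167] 90.0
70 [283 180   8   8  44] med [ 0.5437 -0.073   0.0718] mar [ 0.5431 -0.0718] [0.0229 0.0229] 86.2
83 [166 217  25  11  74] med [0.4155 0.2913 0.0839] mar [0.4259 0.2843] [0.0795 0.0324] 88.6
96-115 [237 175  22  22 374] med [0.5372 0.0538 0.1101] mar [0.5365 0.0541] [0.0681 0.0657] 42.8
96-115 [323 175  13  14 135] med [ 0.5416 -0.2078  0.0964] mar [ 0.5423 -0.207 ] [0.0388 0.0416] 42.3
96-115 [136 184  14  13 147] med [0.5311 0.3941 0.1045] mar [0.5311 0.3953] [0.0398 0.0401] 84.0
96-115 [318 202  22  21 372] med [ 0.4443 -0.1999  0.1023] mar [ 0.4444 -0.2012] [0.0683 0.0642] 87.9
96-115 [281 206  21  18 307] med [ 0.4391 -0.0813  0.1012] mar [ 0.4398 -0.0815] [0.0606 0.0508] 80.2
```

View pics/crop.png

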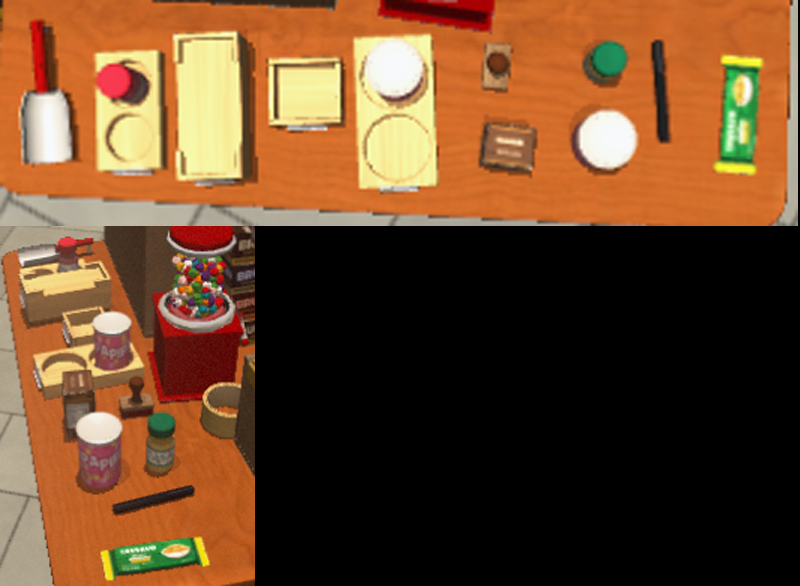

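The holders, the tin, the jar, the carton and the bar are clear in both crops. I'll refine the bar and the stand, then check reach.

```bash
cat >> h.py <<'E'
def Q(yaw=0.):   # tool down, closing line along world y turned by yaw (rad)
    a=np.pi/2+yaw/2
    return [0,np.cos(a),np.sin(a),0]
E
python3 - <<'E'
from h import *
z=np.load('top0.npz'); im,W,R,t,p=z['im'],z['W'],z['R'],z['t'],z['p']
C=-R.T@t
def plane(m,h):
    r=np.dstack([p,np.ones(p.shape[:2])])[m]@R
    return (C+r*((h-C[2])/r[:,2])[:,None])[:,:2].astype(np.float32)
hsv=cv2.cvtColor(im,cv2.COLOR_BGR2HSV)
m=(hsv[...,0]>22)&(hsv[...,0]<85)&(hsv[...,1]>110); m[:165]=0;m[238:]=0;m[:,:360]=0;m[:,395:]=0
q=plane(m,.012); print('bar',m.sum(),cv2.minAreaRect(q),q.mean(0))
# angle by PCA
u,s,v=np.linalg.svd(q-q.mean(0),full_matrices=False);print('pca',np.degrees(np.arctan2(v[0,1],v[0,0])),s/np.sqrt(len(q)))
Z=W[...,2]; X=W[...,0];Y=W[...,1]
def reg(x0,x1,y0,y1,z0,z1):
    k=(X>x0)&(X<x1)&(Y>y0)&(Y<y1)&(Z>z0)&(Z<z1); q=W[k][:,:2].astype(np.float32); return cv2.minAreaRect(q)
print('stand',reg(.38,.62,.22,.35,.062,.092))
print('jarblk',reg(.40,.60,.34,.45,.022,.036))
print('tinblk',reg(.36,.60,-.01,.12,.022,.036))
print('pocket',reg(.45,.6,.11,.23,.034,.046))
for T,y in(((.444,-.201,.13),0),((.542,-.207,.12),0),((.4395,-.081,.13),-.17),((.474,-.3815,.073),-.14),((.4435,.0553,.135),0),((.465,.395,.13),0),((.517,.1705,.13),0),((.4956,.2854,.143),0)):
    a=kin.inverse_kinematics(T,Q(y)); b=kin.inverse_kinematics((T[0],T[1],.3),Q(y))
    print(T, a is not None and np.round(a,2), b is not None and np.round(b,2))
E
```

```text
bar 443 ((0.47453516721725464, -0.38030320405960083), (0.05172278359532356, 0.148133784532547), 83.157470703125) [ 0.4740475  -0.38191888]
pca 175.03337 [0.0472097  0.01400821]
stand ((0.4994663894176483, 0.28527823090553284), (0.18066640198230743, 0.08260946720838547), 0.6873360276222229)
jarblk ((0.49936220049858093, 0.39457473158836365), (0.15311402082443237, 0.07872527837753296), 0.08861033618450165)
tinblk ((0.4892082214355469, 0.056256409734487534), (0.1916806846857071, 0.09784098714590073), 0.9040706753730774)
pocket ((0.5171024799346924, 0.16952623426914215), (0.08535444736480713, 0.09094662219285965), 0.7323058843612671)
(0.444, -0.201, 0.13) [-0.14  0.48  0.54  2.16 -0.44  0.6   2.29] [-0.58  0.27  1.05  2.04 -0.28  0.98  2.18]
(0.542, -0.207, 0.12) [-0.03  0.59  0.38  1.94 -0.34  0.67  2.13] [-0.36  0.42  0.82  1.83 -0.35  1.04  2.16]
(0.4395, -0.081, 0.13) [-0.33  0.41  0.45  2.25 -0.34  0.54  1.78] [-0.62  0.1   0.72  2.12 -0.08  0.95  1.55]
(0.474, -0.3815, 0.073) [ 0.22  0.73  0.49  1.89 -0.54  0.66  2.47] [-0.22  0.68  1.23  1.78 -0.69  1.2   2.64]
(0.4435, 0.0553, 0.135) [-0.44  0.38  0.21  2.23 -0.15  0.54  1.46] [-0.64  0.09  0.41  2.1  -0.05  0.95  1.36]
(0.465, 0.395, 0.13) [-0.81  0.58  0.    1.85 -0.    0.72  0.77] [-0.83  0.37  0.03  1.72 -0.01  1.04  0.77]
(0.517, 0.1705, 0.13) [-0.54  0.5   0.14  2.01 -0.11  0.64  1.24] [-0.63  0.27  0.23  1.89 -0.07  1.    1.21]
(0.4956, 0.2854, 0.143) [-0.67  0.51  0.05  1.94 -0.04  0.7   0.97] [-0.71  0.31  0.1   1.82 -0.04  1.01  0.97]
```

```bash
cat >> h.py <<'E'
def st(tag=''):
    s=env.get_state(); print(tag,'t%.1f'%s['time'],np.round(s['tcp_pos'],4),'open %.4f'%s['opening'],'gf %.1f'%s['gripper_force'],'F',np.round(s['force'],1)); return s
V=.3
def pick(x,y,yaw,h,wide,force,zc=.32):
    env.movel([x,y,zc],V,Q(yaw)); env.grip(wide)
    if env.movel([x,y,h],.15,stop_force=15): st('HIT'); raise SystemExit
    env.grip(0.0,force); st('gripped')
    env.movel([x,y,h+.01],.05); env.movel([x,y,zc],.2); st('lifted')
def place(x,y,hz,wide,zc=.32):
    env.movel([x,y,zc],V,Q(0)); env.movel([x,y,hz+.03],.2)
    hit=env.movel([x,y,hz-.004],.03,stop_force=6); st('down %s'%hit)
    env.grip(wide); st('rel'); env.dwell(.2); env.movel([x,y,zc],.2)
E
python3 - <<'E'
from h import *
env.movel([.44,.3,.32],V,Q(0)); 
pick(.4395,-.0815,-.165,.129,.080,50)
place(.517,.170,.129+.007,.074)
im,d,W,_=cloud('top'); cv2.imwrite('pics/a1.png',cv2.resize(np.hstack([im[120:250,60:400],cloud('side')[0][100:230,170:300]]),None,fx=1.7,fy=1.7))
E
```

```text
gripped t5.0 [ 0.44   -0.0815  0.1298] open 0.0627 gf 53.7 F [-0.6 -0.3  6.3]
lifted t6.4 [ 0.4388 -0.0814  0.319 ] open 0.0623 gf 54.5 F [ 0.2 -0.4 -0.1]
down True t9.2 [0.5168 0.1701 0.1367] open 0.0620 gf 55.2 F [-0.9  0.3  5.3]
rel t9.5 [0.5162 0.1698 0.1361] open 0.0737 gf 0.0 F [-0.2 -0.1  0.9]
```

View pics/a1.png

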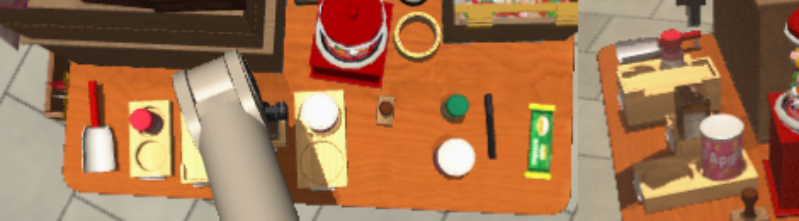

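The carton stands in its pocket in the side view (about (692,115)), and contact came at the expected height. Next are the tin and the jar.

```bash
python3 - <<'E'
from h import *
pick(.4444,-.2012,0,.124,.085,50)
place(.4445,.0557,.124+.008,.085)
pick(.5422,-.2072,0,.112,.070,45)
place(.4645,.3945,.112+.008,.060)
E
```

```text
gripped t14.3 [ 0.4448 -0.2011  0.1249] open 0.0663 gf 54.3 F [-1.8  1.   5.9]
lifted t15.7 [ 0.4438 -0.2009  0.3189] open 0.0661 gf 55.8 F [ 0.7  0.7 -1.7]
down True t18.6 [0.4443 0.0556 0.1329] open 0.0660 gf 56.1 F [-1.6 -0.2  7. ]
rel t18.9 [0.4436 0.0556 0.1323] open 0.0849 gf 0.0 F [-0.5  0.6 -0.1]
gripped t23.5 [ 0.5426 -0.2073  0.1128] open 0.0440 gf 45.2 F [-0.9  1.   6.5]
lifted t25.0 [ 0.5416 -0.2069  0.3188] open 0.0439 gf 45.8 F [-0.3  0.7 -1.3]
down True t29.1 [0.4643 0.3944 0.1208] open 0.0441 gf 46.0 F [-0.7 -0.8  6.1]
rel t29.4 [0.4637 0.394  0.1199] open 0.0604 gf 0.0 F [ 1.1 -0.3 -0.7]
```

```bash
python3 - <<'E'
from h import *
x,y,yaw=.4743,-.381,-.105
env.movel([x,y,.32],V,Q(yaw)); env.grip(.064)
env.movel([x,y,.10],.2)
print(env.movel([x,y,.060],.02,stop_force=5)); s=st('touch')
h=s['tcp_pos'][2]+.004
env.movel([x,y,h],.03); env.grip(0.,60); s=st('gripped'); h=s['tcp_pos'][2]
if s['opening']<.045: raise SystemExit
env.movel([x,y,h+.02],.05); env.movel([x,y,.32],.2); st('lifted')
im,d,W,_=cloud('side'); cv2.imwrite('pics/b1.png',im[100:384,150:400]); np.save('h.npy',h)
E
```

```text
True
touch t36.4 [ 0.4743 -0.381   0.0667] open 0.0642 gf 3.2 F [-0.1  0.4  5.7]
gripped t37.0 [ 0.4743 -0.3812  0.0713] open 0.0479 gf 57.1 F [-2.5  2.6  8.2]
lifted t38.9 [ 0.4739 -0.3805  0.3188] open 0.0477 gf 56.8 F [0.3 0.7 0. ]
```

View pics/b1.png

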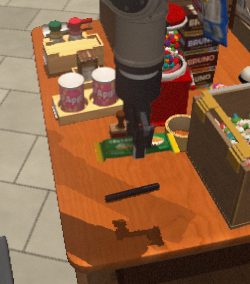

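The bar hangs level in the gripper (about (140,145)). The tins and jars stand in their blocks. Now I place the bar.

```bash
python3 - <<'E'
from h import *
h=float(np.load('h.npy'))
place(.4985,.2853,h+.070,.066)
env.movel([.43,-.2,.34],V)
z=cloud('top'); im,W=z[0],z[2]; s=cloud('side')[0]
cv2.imwrite('pics/c1.png',np.vstack([cv2.resize(im[160:245,80:280],None,fx=3.5,fy=3.5,interpolation=cv2.INTER_CUBIC),cv2.resize(s[105:225,180:380],None,fx=3.5,fy=2.5,interpolation=cv2.INTER_CUBIC)])[:600])
X,Y,Z=W[...,0],W[...,1],W[...,2]
for n,(x,y,z0,z1) in dict(jar=(.4645,.3945,.095,.115),stockjar=(.5325,.3945,.095,.115),tin=(.4445,.0557,.1,.12),stocktin=(.5355,.0557,.1,.12),carton=(.517,.17,.1,.118),bar=(.4985,.2853,.076,.09)).items():
    r=.09 if n=='bar' else .042 if 'tin' in n else .034 if 'jar' in n else .05
    k=(abs(X-x)<r)&(abs(Y-y)<min(r,.045))&(Z>z0)&(Z<z1)
    if n=='bar':
        hsv=cv2.cvtColor(im,cv2.COLOR_BGR2HSV); k&=(hsv[...,1]>150)
    q=W[k]; print(n,k.sum(),np.median(q,0).round(4),q[:,2].std().round(4),cv2.minAreaRect(q[:,:2].astype(np.float32)))
E
```

```text
down True t43.1 [0.4983 0.2852 0.1413] open 0.0481 gf 58.4 F [-1.5 -1.2  4.7]
rel t43.4 [0.4977 0.2848 0.1406] open 0.0660 gf 0.0 F [-0.1  0.2 -1.4]
jar 140 [0.4636 0.3927 0.1042] 0.0034 ((0.46361199021339417, 0.39321091771125793), (0.041582006961107254, 0.03891938179731369), 89.20860290527344)
stockjar 139 [0.531  0.3953 0.1044] 0.0033 ((0.530970573425293, 0.39519360661506653), (0.04046976938843727, 0.039168909192085266), 83.91692352294922)
tin 379 [0.4438 0.055  0.1096] 0.003 ((0.44314002990722656, 0.054097287356853485), (0.06693414598703384, 0.0667775347828865), 88.71751403808594)
stocktin 373 [0.537  0.0539 0.1095] 0.003 ((0.5366379022598267, 0.05406903848052025), (0.06859537959098816, 0.06577979028224945), 43.9344367980957)
carton 299 [0.5157 0.169  0.1083] 0.0032 ((0.5168129205703735, 0.16918455064296722), (0.05909533426165581, 0.049152109771966934), 88.52151489257812)
bar 237 [0.5005 0.2804 0.0815] 0.0031 ((0.4910115599632263, 0.29236239194869995), (0.159479022026062, 0.06427128612995148), 1.1688392162322998)
```

View pics/c1.png

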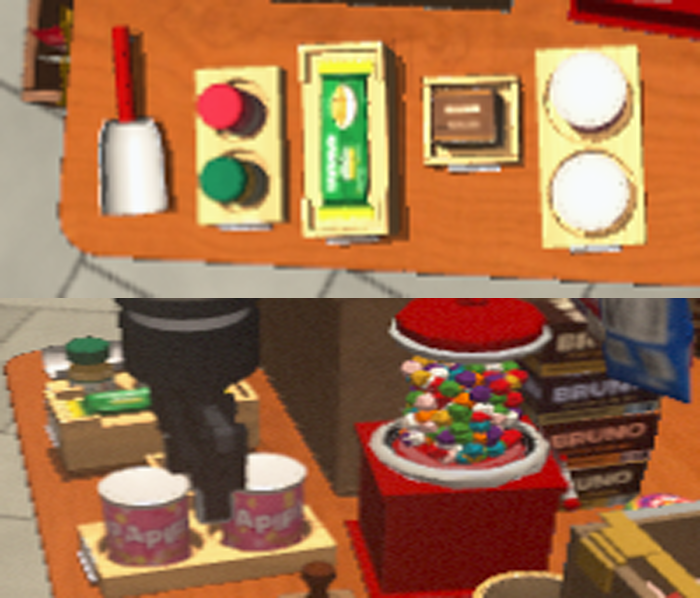

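All four goods are seated in the final view: the jar, tin and carton upright, and the bar flat and centred between the rails. The stock jar and tin have not moved.

```bash
python3 -c "
from h import *
print(job.job_done())"
```

```text
the job is handed in; nothing more can be done
None
```

The jar, tin, carton and bar are back in their holders, the stock jar and tin are still in their wells, and I handed the job in at about 46 s of the 128 s limit; the hand-in call returned no verdict.

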